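Load the gift-wrap ribbon stands

TASK

Get the gift-wrapping corner ready: stack the three ribbon reels on the upright post of the round stand, red at the bottom, then yellow, then green on top, each lying flat on the one below. Drop the blue ribbon roll's axle into the slots of the forked cradle until both ends rest on the bottom of their slots. Leave the mug, the glass and the grey tin where they are.

Things in the scene. Friction and masses are not known exactly. Their poses are not given: they have to be found in the camera images.
- reel_red_center (a point): Red wound ribbon reel, a flat ring lying on its side face: outer diameter 62 mm, 26 mm tall, with a central through-hole 26 mm across, edged by a thin card core; the largest of the three. The point is the reel's centre, half-way up (13 mm above its underside); its z axis is the hole's axis, up at the start. About 90 g.
- reel_yellow_center (a point): Yellow wound ribbon reel, a flat ring lying on its side face: outer diameter 56 mm, 26 mm tall, with a central through-hole 26 mm across, edged by a thin card core; the middle size. The point is the reel's centre, half-way up (13 mm above its underside); its z axis is the hole's axis, up at the start. About 80 g.
- reel_green_center (a point): Green wound ribbon reel, a flat ring lying on its side face: outer diameter 50 mm, 26 mm tall, with a central through-hole 26 mm across, edged by a thin card core; the smallest. The point is the reel's centre, half-way up (13 mm above its underside); its z axis is the hole's axis, up at the start. About 70 g.
- roll_center (a point): Blue ribbon roll lying on its side: barrel 50 mm in diameter between two square card ends (54 x 54 x 4 mm, outer faces 60 mm apart), on a wooden axle 8 mm thick, 108 mm long, sticking out 24 mm each side. Point: its centre, on the axle, 27 mm above the table at the start; y runs along the axle, z up. Either way round is alike. About 120 g. Grip it across the barrel, closing along its x.
- stand: Reel stand, fixed: round dark wooden base 116 mm in diameter, 8 mm thick, with an upright wooden post at its centre, 14 mm in diameter, tapering from 58 mm above the table to a 6 mm tip at 70 mm. Origin: centre of the base's underside, on the table; z up along the post. Stacked reels have their centres 21, 47 and 73 mm above the table.
- cradle: Roll cradle, fixed: dark base 84 mm (x) by 104 mm (y), 8 mm thick; two pale forked cheeks, 8 mm thick, at y = +-40 mm (72 mm apart inside). Each has an open-topped slot at x = 0: 12 mm wide, floor 44 mm above the table, straight to 62 mm, then flaring to 40 mm wide at 80 mm, its top. The axle lies along y, its centre 48 mm above the table when seated. Origin: centre of the underside, on the table.
- mug: White mug with a handle at its +y side, 72 mm in diameter, 75 mm tall, handle out to 73 mm from the axis; to be left alone. Origin: centre of its underside.
- glass: Clear glass tumbler, 68 mm in diameter at the rim, 80 mm tall; to be left alone. Origin: centre of its underside.
- tin: Small flat grey metal tin, 83 mm along x, 58 mm along y, 26 mm tall; to be left alone. Origin: centre of its underside.
Mind the look-alikes: they are no part of the job. Of the things shaped like the part that bears reel_red_center, the red one is meant.

How it is judged (in metres and radians):
At the end, for the whole second after the job is handed in: Red, yellow, green reels lie bottom to top on the post, centres within 10 mm of its axis and 5 mm of seated height, flat within 0.12 rad; the blue roll's axle rests in both slots: centre 43-52 mm high, within 6 mm (x) and 13 mm (y) of the cradle's middle, aligned within 0.1 rad; all at rest (horizontal distance between each of reel_red_center, reel_yellow_center, reel_green_center and stand below 0.01 m and z of reel_red_center in the frame of stand between 0.016 and 0.026 m and angle between the z axis of each of reel_red_center, reel_yellow_center, reel_green_center and the z axis of stand, either way round below 0.12 rad and linear speed of each of reel_red, reel_yellow, reel_green, roll below 0.02 m/s and z of reel_yellow_center in the frame of stand between 0.042 and 0.052 m and z of reel_green_center in the frame of stand between 0.068 and 0.078 m and x of roll_center in the frame of cradle between -0.006 and 0.006 m and y of roll_center in the frame of cradle between -0.013 and 0.013 m and z of roll_center in the frame of cradle between 0.043 and 0.052 m and angle between the y axis of roll_center and the y axis of cradle, either way round below 0.1 rad); the robot touches nothing.
It fails at once if the mug is shifted by more than 30 mm or tipped (distance of mug from where it was at the start of the episode above 0.03 m or angle between mug's own z axis and vertical above 0.35 rad).
It fails at once if the glass tumbler is shifted by more than 30 mm or tipped (distance of glass from where it was at the start of the episode above 0.03 m or angle between glass's own z axis and vertical above 0.35 rad).
It fails at once if the grey tin is shifted by more than 30 mm or tipped (distance of tin from where it was at the start of the episode above 0.03 m or angle between tin's own z axis and vertical above 0.35 rad).
It also fails if it takes over 109 s, if anything falls off the work surface, if the arm or the gripper's body presses on something with over 40 N, if the wrist force passes 120 N, or if a joint passes its speed limit or range.

ROBOT

A 7-joint arm with a two-finger parallel gripper is mounted at the origin on the work surface. World frame = base frame: x ahead of the robot, y to its left, z up, the work surface at z = 0. Lengths are in mm, angles in rad, forces in N, time in s.
With the tool pointing down it reaches from about 350 to 900 mm from the base axis. Payload 7.2 kg.
Tool frame: the origin (TCP) lies midway between the tips of the shut fingers; the grasp point (between the pads) lies 19 mm behind it; z points along the fingers, y is the line along which they close (so a half turn about z gives the same grasp; the last joint's range is limited). The gripper opens to 85 mm and grips with 20 to 120 N. Pads are 22 mm wide; open, the fingers measure 114 mm over their backs; the gripper's body (76 mm by 85 mm) begins 54 mm behind the grasp point. The pads swing forward as they close: fully open they stand 13 mm farther back than shut.
Start: joints at [1.06, 0.411, -0.013, 1.596, 0.006, 1.134, -0.082], TCP at [267.784, -564.731, 231.297] pointing down, gripper open.
Joint ranges: [-2.95, 2.95], [-0.29, 1.99], [-1.47, 1.44], [0.14, 2.54], [-1.03, 4.17], [0.13, 1.85], [-2.86, 2.86]. Speed limits (rad/s): [2.39, 2.39, 3.01, 3.01, 3.14, 3.14, 3.14].

INTERFACE

Orientations are given as a 3x3 rotation matrix whose columns are the frame's x, y, z axes.
In Python, from rig import manip gives the robot as it stands. The module is installed in compiled form; this text tells all that it offers.
- The arm moves only by the tool play_rows, never from a script. Its argument "targets" is text: rows parted by semicolons, each of 4 numbers parted by spaces: the shift along the world's x, y, z in m, then the turn about the world's z in rad. In form: dx dy dz yaw; .... A call has 1 to 20 rows; each row is the pose to reach, as a shift and turn from the pose commanded when the call began; what a row does not reach only later rows make up. A row lasts 1/8 s, in which the tool goes at most 62.5 mm and 10.7 degrees, less where a joint would pass 70% of its speed; a pose out of reach is approached as far as the arm can. A call with a gripper value outside its range is refused whole. "fingers" is the closure, from -1 (fully open) to 1 (shut), set as the call begins (left out, the last holds). The fingers move at their own pace and stop on an object; "force" is the grip in N (left out, the last holds). Time passes only in rows, so rows that repeat a pose let the fingers close. It gives the time, the measured TCP pose, the force, the opening and the grip force at its end, in the units of the state.
- manip.state(): the state, without advancing time (a new reading comes with each control period).
- manip.camera(name): name is "side" or "top"; returns the picture (400x640x3 uint8, red, green, blue); there is no depth.
- manip.camera_info(name): a dict with "vertical_fov" (degrees; the focal length in pixels is half the picture's height over the tangent of half this angle, whatever the lens; pixels are square), "cx", "cy" (the principal point, pixels), "R" (3x3) and "t" (3): a world point X has camera coordinates R X + t. Camera axes: x right, y down, z forward; pixel columns grow to the right and rows downward; lengths in mm; the calibration is good to about 2 mm. A picture is of the moment at which its call begins. camera_info takes no time and is no camera call.
- manip.sign_off(): hands the job in; it is judged then, once.
Trained networks look in the newest picture that a camera, given by its name, has taken for a name from the list of things; names that differ only in an ending like _2 or _b are one class to them, and where a whole thing is asked for, a point or a joint stands for the part that bears it (a point fixed in the world has none). Each returns a list of dicts, best first, with "score" (0 to 1); they miss things now and then, are a little off and sometimes report something else, mostly with a low value. They report only what shows in the picture. A call takes as long as a camera call. They do not tell look-alikes from the thing itself.
- manip.spot_in(camera, query): "position" ([x, y, z] in mm, in world coordinates, good to about 4 mm: the middle of the surface that is visible of it).
- manip.trace(camera, query): "mask" (400x640 bool, what is visible of it).
The state is a dict: "time_s": time; "qpos": joint angles; "joint_velocities": joint speeds; "effort": joint torques, N m; "tool_pos": TCP position; "eef_rot": TCP orientation; "force": force on the tool from outside, world axes, zero at the start; "moment": the same for the moment, N m; "grip_width": finger opening in mm; "grasp_force": force on a finger pad.
Only numpy, scipy, OpenCV 4.12 (cv2) and the standard library are available. Lean on these libraries where they do the work, as an engineer would, in place of code of your own. Each camera call takes 0.05 s, during which the arm holds its last target. There are 200 camera calls.

## Working session

There is one attempt and no reset: what is moved stays moved. The work goes in short steps, Python scripts to look and compute and a tool call to move; the robot and the scene stay as the last step left them, time stands still between calls to the robot, and variables do not carry over. Pictures are saved under pics/ and viewed, at most 14 in all, crops included, and the job is handed in when it is done.

Besides the shell and the picture viewer there is one more tool, called after "Call:" by a JSON object that holds its "method" and its "body", one argument or row to a line. play_rows: Moves the arm, as the interface text tells. Its arguments: {"type":"object","properties":{"targets":{"type":"string"},"fingers":{"type":"number"},"force":{"type":"number"}},"required":["targets"]}

```bash
mkdir -p pics
cat > h.py <<'E'
import numpy as np, cv2
from rig import manip
def cam(n):
    c=manip.camera_info(n); f=200/np.tan(np.radians(c["vertical_fov"])/2)
    return f,c["cx"],c["cy"],np.array(c["R"]),np.array(c["t"]).ravel()
def proj(n,X):
    f,cx,cy,R,t=cam(n); p=R@np.array(X,float)+t; return f*p[0]/p[2]+cx,f*p[1]/p[2]+cy
def back(n,u,v,z):
    f,cx,cy,R,t=cam(n); d=R.T@np.array([(u-cx)/f,(v-cy)/f,1]); o=-R.T@t
    return o+d*(z-o[2])/d[2]
def snap(n,fn):
    im=manip.camera(n); cv2.imwrite("pics/"+fn,im[:,:,::-1]); return im
E
python3 - <<'E'
from h import *
for n in("top","side"):
    im=snap(n,n+"0.png"); f,cx,cy,R,t=cam(n); print(n,f,cx,cy,(-R.T@t).round(),R.round(2).tolist())
    for q in ["reel_red_center","reel_yellow_center","reel_green_center","roll_center","stand","cradle","mug","glass","tin"]:
        for d in manip.spot_in(n,q)[:3]:
            p=np.array(d["position"]); c=[int(a) for a in proj(n,p)]
            print(q,round(d["score"],2),p.round(),c)
print(manip.state())
E
```

```text
top 485.1154796877279 318.5837437095291 199.61794005381662 [ 286.   -7. 1248.] [[0.03, -1.0, -0.01], [-0.99, -0.03, -0.16], [0.16, 0.02, -0.99]]
reel_red_center 0.93 [ 362. -245.   24.] [419, 250]
reel_red_center 0.61 [ 459. -170.   24.] [389, 211]
reel_red_center 0.58 [ 275. -260.   26.] [425, 285]
reel_yellow_center 0.57 [649. 232.  29.] [236, 134]
roll_center 0.87 [461. 146.  50.] [264, 205]
stand 0.63 [484. 351.   5.] [188, 197]
cradle 0.66 [ 484. -342.    5.] [455, 204]
mug 0.76 [472. -18.  16.] [329, 205]
glass 0.86 [629. -74.  42.] [353, 143]
tin 0.55 [643.  80.  24.] [294, 138]
side 386.53366359058754 318.82978878280545 201.23829394595714 [418. 674. 485.] [[-1.0, -0.06, 0.01], [-0.04, 0.53, -0.85], [0.04, -0.85, -0.53]]
reel_red_center 0.67 [ 457. -165.   26.] [319, 180]
reel_red_center 0.61 [ 278. -246.   20.] [388, 169]
reel_red_center 0.57 [ 365. -229.   21.] [355, 170]
reel_yellow_center 0.97 [645. 238.  25.] [189, 295]
reel_green_center 0.64 [ 618. -243.   22.] [260, 164]
roll_center 0.77 [467. 168.  42.] [303, 263]
stand 0.61 [482. 362.  10.] [279, 377]
cradle 0.76 [ 48
[... 334 characters left out ...]
[-4.10557766e-04, -1.95765509e-04, -1.45837162e-03, -3.67573617e-04,
       -7.75655781e-04,  4.86161681e-05,  5.75724128e-04]), 'effort': array([ 9.37844707e-04, -6.00432229e+01,  6.81195259e-01, -2.99749392e+01,
        1.38849780e-02,  1.96567809e-03,  5.32430548e-06]), 'tool_pos': array([ 267.78504096, -564.76088242,  231.33821608]), 'eef_rot': array([[ 9.03576295e-01,  4.28427210e-01,  7.40776903e-05],
       [ 4.28427215e-01, -9.03576290e-01, -9.81463740e-05],
       [ 2.48862674e-05,  1.20419636e-04, -9.99999992e-01]]), 'force': array([-0.1913622 ,  0.28349357,  0.07199934]), 'moment': array([ 0.05890604,  0.00804583, -0.04334654]), 'grasp_force': 0.0, 'grip_width': 85.21051134308442}
```

View pics/top0.png

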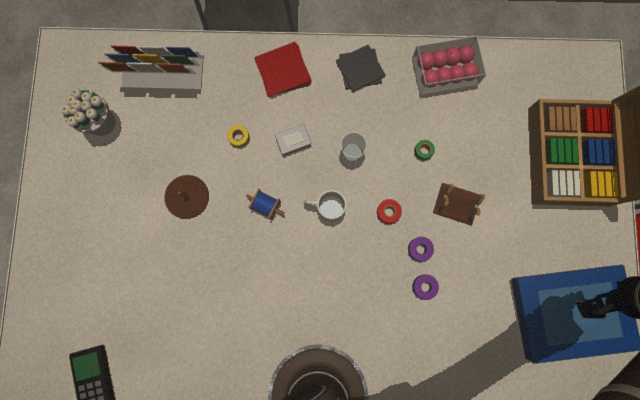

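View pics/side0.png

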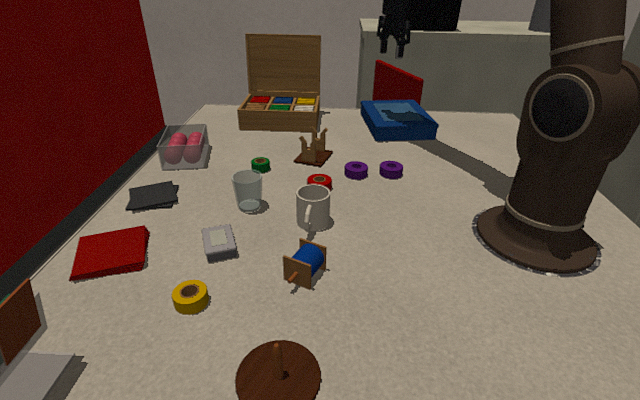

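```bash
cat > m.py <<'E'
from h import *
from scipy.optimize import least_squares
def cyl(x,y,r,z0,z1):
    a=np.linspace(0,2*np.pi,60); return [(x+r*np.cos(t),y+r*np.sin(t),z) for z in(z0,z1) for t in a]
def hullc(pts):
    M=cv2.moments(cv2.convexHull(np.float32(pts).reshape(-1,1,2))); return np.array([M['m10']/M['m00'],M['m01']/M['m00']])
def fit(n,uv,g,z):
    x0=back(n,*uv,z)[:2]
    return least_squares(lambda p:hullc([proj(n,q) for q in g(*p)])-uv,x0,diff_step=1e-3).x
def blob(im,near,lo,hi,rad=30):
    h=cv2.cvtColor(im,cv2.COLOR_RGB2HSV); m=cv2.inRange(h,np.array(lo),np.array(hi))
    c=np.zeros_like(m); cv2.circle(c,tuple(near),rad,255,-1); m&=c
    k,l,s,_=cv2.connectedComponentsWithStats(m); i=1+s[1:,4].argmax()
    return np.argwhere(l==i)[:,::-1].astype(np.float32)
E
python3 - <<'E'
from m import *
T=manip.camera("top"); S=manip.camera("side")
col={"red":(31,(0,150,60),(8,255,255),(389,211),(319,180)),"yellow":(28,(20,130,60),(33,255,255),(237,135),(190,295)),"green":(25,(60,100,30),(85,255,255),(424,149),(260,164))}
for k,(r,lo,hi,a,b) in col.items():
    for n,im,c in(("top",T,a),("side",S,b)):
        p=blob(im,c,lo,hi); uv=hullc(p)
        print(k,n,len(p),uv.round(1),fit(n,uv,lambda x,y:cyl(x,y,r,0,26),13).round(1))
p=blob(T,(265,204),(100,120,40),(130,255,255)); uv=hullc(p);print("roll blue",uv,cv2.minAreaRect(p),back("top",*uv,40))
for n,im in(("top",T),("side",S)):
    for q in("stand","cradle","roll_center"):
        d=manip.trace(n,q)
        if d:
            p=np.argwhere(d[0]["mask"])[:,::-1].astype(np.float32); uv=hullc(p); print(q,n,len(p),uv.round(1),cv2.minAreaRect(p))
            if q=="stand": print(fit(n,uv,lambda x,y:cyl(x,y,58,0,8),4).round(1))
def crop(im,c,w=50,h=40): return cv2.resize(im[c[1]-h:c[1]+h,c[0]-w:c[0]+w],(400,320),interpolation=cv2.INTER_CUBIC)[:300]
S=cv2.copyMakeBorder(S,0,60,0,0,cv2.BORDER_CONSTANT)
o=np.vstack([np.hstack([crop(T,(265,204)),crop(T,(459,203))]),np.hstack([crop(T,(187,197)),crop(S,(313,150))])])
cv2.imwrite("pics/mos.png",o[:,:,::-1])
E
```

```text
red top 323 [389.  211.1] [ 461.1 -169.7]
red side 166 [319.4 179.6] [ 458.1 -190.5]Traceback (most recent call last):
  File "<stdin>", line 7, in <module>
  File "m.py", line 9, in fit
    return least_squares(lambda p:hullc([proj(n,q) for q in g(*p)])-uv,x0,diff_step=1e-3).x
           ~~~~~~~~~~~~~^^^^^^^^^^^^^^^^^^^^^^^^^^^^^^^^^^^^^^^^^^^^^^^^^^^^^^^^^^^^^^^^^
    return func(*args, **kwargs)
    vector_fun = VectorFunction(
        fun_wrapped,
    ...<6 lines>...
        workers=workers
    )
    self.J, dct = approx_derivative(
                  ~~~~~~~~~~~~~~~~~^
        self.fun_wrapped, self.x, f0=self.f, **finite_diff_options
        ^^^^^^^^^^^^^^^^^^^^^^^^^^^^^^^^^^^^^^^^^^^^^^^^^^^^^^^^^^
    )
    ^
    J, _nfev = _dense_difference(fun_wrapped, x0, f0, h,
               ~~~~~~~~~~~~~~~~~^^^^^^^^^^^^^^^^^^^^^^^^
                             use_one_sided, method,
                             ^^^^^^^^^^^^^^^^^^^^^^
                             mf)
                             ^^^
    df = [f_eval - f0 for f_eval in f_evals]
                                    ^^^^^^^
    f = np.atleast_1d(self.fun(x, *self.args, **self.kwargs))
                      ~~~~~~~~^^^^^^^^^^^^^^^^^^^^^^^^^^^^^^
    return np.atleast_1d(self.fun(x))
                         ~~~~~~~~^^^
    return self.f(x, *self.args, **self.kwargs)
           ~~~~~~^^^^^^^^^^^^^^^^^^^^^^^^^^^^^^
  File "m.py", line 9, in <lambda>
    return least_squares(lambda p:hullc([proj(n,q) for q in g(*p)])-uv,x0,diff_step=1e-3).x
                                         ~~~~^^^^^
  File "h.py", line 7, in proj
    f,cx,cy,R,t=cam(n); p=R@np.array(X,float)+t; return f*p[0]/p[2]+cx,f*p[1]/p[2]+cy
                ~~~^^^
  File "h.py", line 4, in cam
    c=manip.camera_info(n); f=200/np.tan(np.radians(c["vertical_fov"])/2)
ValueError: time passes only in moves, steps and waits
```

```bash
sed -i '1a import functools' h.py; sed -i 's/^def cam(n)/@functools.cache\ndef cam(n)/' h.py
cat > a.py <<'E'
from m import *
T=manip.camera("top"); S=manip.camera("side")
col={"red":(31,(0,150,60),(8,255,255),(389,211),(319,180)),"yellow":(28,(20,130,60),(33,255,255),(237,135),(190,295)),"green":(25,(60,100,30),(85,255,255),(424,149),(260,164))}
for k,(r,lo,hi,a,b) in col.items():
    for n,im,c in(("top",T,a),("side",S,b)):
        p=blob(im,c,lo,hi); uv=hullc(p)
        print(k,n,len(p),uv.round(1),fit(n,uv,lambda x,y:cyl(x,y,r,0,26),13).round(1))
p=blob(T,(265,204),(100,120,40),(130,255,255)); uv=hullc(p);print("roll blue",uv,cv2.minAreaRect(p),back("top",*uv,40))
for n,im in(("top",T),("side",S)):
    for q in("stand","cradle","roll_center"):
        d=manip.trace(n,q)
        if d:
            p=np.argwhere(d[0]["mask"])[:,::-1].astype(np.float32); uv=hullc(p); print(q,n,len(p),uv.round(1),cv2.minAreaRect(p))
            if q=="stand": print(fit(n,uv,lambda x,y:cyl(x,y,58,0,8),4).round(1))
def crop(im,c,w=50,h=40): return cv2.resize(im[c[1]-h:c[1]+h,c[0]-w:c[0]+w],(400,320),interpolation=cv2.INTER_CUBIC)[:300]
o=np.vstack([np.hstack([crop(T,(265,204)),crop(T,(459,203))]),np.hstack([crop(T,(187,197)),crop(S,(313,150))])])
cv2.imwrite("pics/mos.png",o[:,:,::-1])
E
python3 a.py
```

```text
red top 326 [389.1 211.1] [ 461.  -169.9]
red side 156 [319.8 179.8] [ 457.1 -189.9]
yellow top 271 [237.8 135.5] [651.2 229.8]
yellow side 825 [190.1 296.6] [648.7 227.2]
green top 105 [424.6 148.9] [ 628.1 -261.8]
green side 148 [260.6 164.5] [ 622.5 -262.9]
roll blue [263.17241379 203.01751505] ((263.00006103515625, 203.00001525878906), (18.782970428466797, 16.994115829467773), 26.56505012512207) [468.99588324 150.73530696  40.        ]
stand top 1555 [186.1 196.2] ((186.25001525878906, 196.25001525878906), (43.133514404296875, 43.84062194824219), 45.0)
[487.  357.5]
cradle top 1355 [457.7 204. ] ((457.8719787597656, 204.29598999023438), (45.44000244140625, 31.760000228881836), 16.260204315185547)
roll_center top 570 [264.3 203.7] ((264.29638671875, 203.92987060546875), (38.908294677734375, 20.64327621459961), 25.34617805480957)
stand side 4312 [278.  372.6] ((277.5, 369.5), (59.0, 85.0), 90.0)
[486.1 345.1]
cradle side 859 [313.  147.5] ((314.2943420410156, 146.43019104003906), (35.26054000854492, 38.577735900878906), 10.619654655456543)
roll_center side 1444 [304.  263.2] ((303.6797180175781, 263.02490234375), (43.66746139526367, 46.29227828979492), 17.35402488708496)
```

View pics/mos.png

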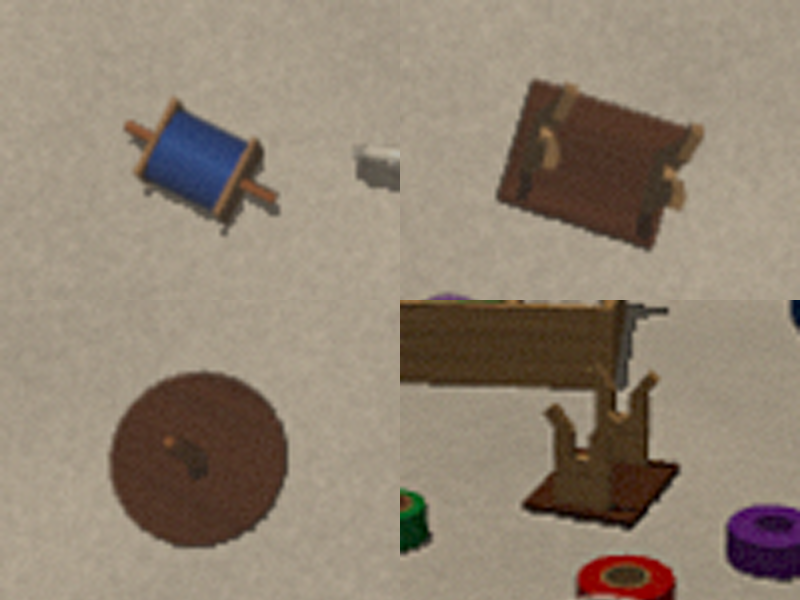

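```bash
cat > b.py <<'E'
from m import *
b=lambda u,v,z:back("top",u-.4,v-.4,z)
print("post tip",b(137+42,157+35,70))
TL,BL,BR=[b(409+u/4,163+v/4,8) for u,v in((133,80),(98,200),(250,248))]
c=(TL+BR)/2; d=BR-BL; e=BL-TL; print("cradle",c,np.linalg.norm(d),np.linalg.norm(e),"axis deg",np.degrees(np.arctan2(d[1],d[0])), np.degrees(np.arctan2(e[1],e[0])))
A,B=b(215+127/4,164+127/4,27),b(215+277/4,164+200/4,27); d=B-A
print("roll",(A+B)/2,np.linalg.norm(d),np.degrees(np.arctan2(d[1],d[0])))
T=manip.camera("top");S=manip.camera("side");ims={"top":T,"side":S}
def R(p,a): return lambda x,y,z:(p[0]+x*np.cos(a)-y*np.sin(a),p[1]+x*np.sin(a)+y*np.cos(a),z)
def ov(n,c,segs,w=50,h=37):
    im=cv2.resize(ims[n][c[1]-h:c[1]+h+1,c[0]-w:c[0]+w],(400,300),interpolation=cv2.INTER_CUBIC)
    for P,Q in segs:
        f=lambda X:tuple(int(round(4*(k+.5-o))) for k,o in zip(proj(n,X),(c[0]-w,c[1]-h)))
        cv2.line(im,f(P),f(Q),(0,255,0),1)
    return im
import sys
cx,cy,ca,rx,ry,ra,sx,sy=map(float,sys.argv[1:9])
C=R((cx,cy),np.radians(ca)+np.pi/2*0); Q=R((rx,ry),np.radians(ra))
sq=[(-42,-52),(42,-52),(42,52),(-42,52)]
cs=[(C(*sq[i],8),C(*sq[(i+1)%4],8)) for i in range(4)]
for y in(-40,40): cs+=[(C(-20,y,80),C(-6,y,62)),(C(-6,y,62),C(-6,y,44)),(C(-6,y,44),C(6,y,44)),(C(6,y,44),C(6,y,62)),(C(6,y,62),C(20,y,80))]
rs=[(Q(0,-54,27),Q(0,54,27))]
for y in(-30,30): rs+=[(Q(-27,y,54),Q(27,y,54)),(Q(-27,y,54),Q(-27,y,0)),(Q(27,y,54),Q(27,y,0))]
k=cyl(sx,sy,58,8,8)[:60]; ss=list(zip(k,k[1:]))+[((sx,sy,8),(sx,sy,70))]
o=np.vstack([np.hstack([ov("top",(265,204),rs),ov("top",(459,203),cs)]),np.hstack([ov("top",(187,197),ss),ov("side",(313,150),cs)])])
cv2.imwrite("pics/ov.png",o[:,:,::-1])
E
python3 b.py 480 -345 -15 465 147 -25 487 357
```

```text
post tip [487.10295387 357.71909635  70.        ]
cradle [ 486.8105264  -343.92086518    8.        ] 100.82248398942907 82.67925328940773 axis deg -106.27629975388687 163.6337051744808
roll [467.4278652 147.505221   27.       ] 107.49649350071623 -114.3493388582942
```

View pics/ov.png

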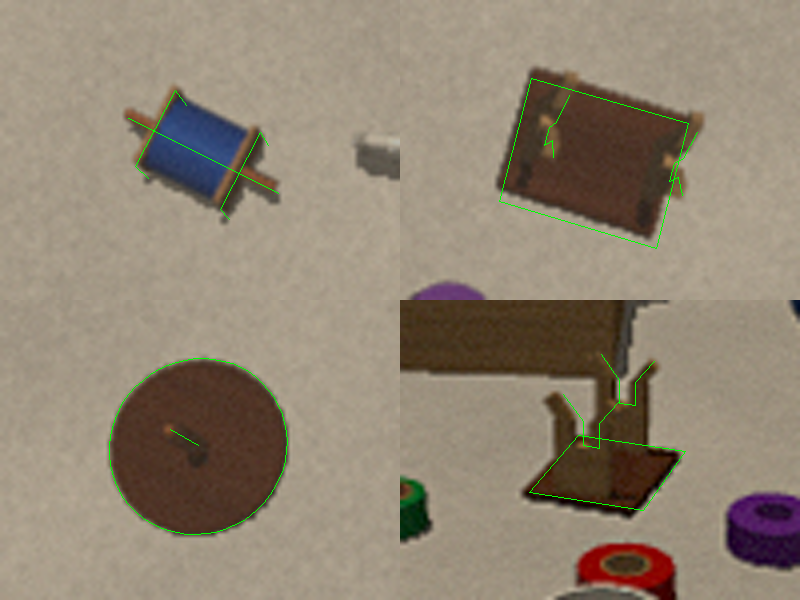

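Call:
{"method": "play_rows", "body": {
  "targets": "0.024 0.05 -0.01 0;0.048 0.1 -0.02 0;0.072 0.148 -0.04 0;0.096 0.197 -0.06 0;0.12 0.246 -0.08 0;0.145 0.296 -0.1 0;0.169 0.346 -0.11 0;0.193 0.395 -0.121 0;0.193 0.395 -0.121 0;0.193 0.395 -0.15 0;0.193 0.395 -0.17 0;0.193 0.395 -0.17 0;0.193 0.395 -0.17 0",
  "fingers": -1,
  "force": 40
}}

```text
time_s: 3.22
tool_pos: [461.0, -170.4, 62.0]
eef_rot: [[0.904, 0.428, 0.001], [0.428, -0.904, -0.0], [0.0, 0.001, -1.0]]
force: [0.1, 0.7, 0.5]
grip_width: 85.3
grasp_force: 0.0
```

Call:
{"method": "play_rows", "body": {
  "targets": "0 0 -0.02 0;0 0 -0.04 0;0 0 -0.052 0;0 0 -0.06 0;0 0 -0.06 0;0 0 -0.06 0"
}}

```text
time_s: 3.98
tool_pos: [461.2, -169.9, 1.8]
eef_rot: [[0.904, 0.428, 0.001], [0.428, -0.904, -0.0], [0.001, 0.001, -1.0]]
force: [-0.5, -0.4, -0.4]
grip_width: 85.5
grasp_force: 0.0
```

Call:
{"method": "play_rows", "body": {
  "targets": "0 0 0 0;0 0 0 0;0 0 0 0;0 0 0 0;0 0 0 0;0 0 0 0;0 0 0 0;0 0 0 0",
  "fingers": 1
}}

```text
time_s: 4.97
tool_pos: [461.1, -169.8, 2.2]
eef_rot: [[0.903, 0.429, 0.001], [0.429, -0.903, -0.001], [0.0, 0.001, -1.0]]
force: [-1.9, -0.0, 8.3]
grip_width: 61.0
grasp_force: 41.4
```

Call:
{"method": "play_rows", "body": {
  "targets": "0 0 0.04 0;0 0 0.08 0;0 0 0.12 0;0.001 0.04 0.12 0;0.003 0.09 0.12 0;0.006 0.14 0.12 0;0.009 0.19 0.12 0;0.012 0.24 0.12 0;0.015 0.29 0.12 0;0.018 0.34 0.12 0;0.02 0.39 0.12 0;0.022 0.44 0.12 0;0.024 0.48 0.12 0;0.026 0.515 0.12 0;0.026 0.527 0.12 0;0.026 0.527 0.11 0;0.026 0.527 0.1 0;0.026 0.527 0.1 0;0.026 0.527 0.1 0"
}}

```text
time_s: 7.35
tool_pos: [487.1, 356.4, 101.3]
eef_rot: [[0.904, 0.427, -0.0], [0.427, -0.904, -0.0], [-0.0, 0.0, -1.0]]
force: [0.5, -0.8, -0.9]
grip_width: 60.8
grasp_force: 44.2
```

```bash
cat > look.py <<'E'
import sys
from h import *
ims=[]
for n in("top","side"):
    im=manip.camera(n); c=[int(x) for x in proj(n,[float(x) for x in sys.argv[2:5]])]
    w,h=50,75
    x0=min(max(c[0]-w,0),640-2*w); y0=min(max(c[1]-h,0),400-2*h)
    ims.append(cv2.resize(im[y0:y0+2*h,x0:x0+2*w],(400,600),interpolation=cv2.INTER_CUBIC)); print(n,"origin",x0,y0,"scale 4")
cv2.imwrite("pics/"+sys.argv[1],np.hstack(ims)[:,:,::-1])
print(manip.state()["tool_pos"])
E
python3 look.py l1.png 487 357 60
```

```text
top origin 130 117 scale 4
side origin 224 250 scale 4
[487.16146895 356.95772724 101.65166573]
```

View pics/l1.png

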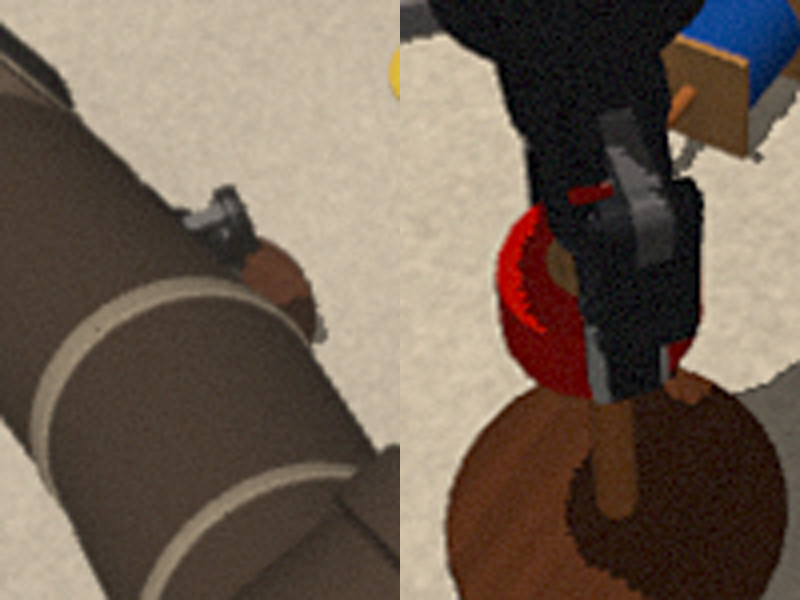

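```bash
cat > pr.py <<'E'
import sys
from m import *
x,y,r,z0=map(float,sys.argv[1:5])
P=np.array([proj("side",q) for q in cyl(x,y,r,z0,z0+26)]); print(P.min(0),P.max(0))
im=manip.camera("side").astype(int)
c={"r":0,"y":2,"g":1}[sys.argv[5]]
h=cv2.cvtColor(im.astype(np.uint8),cv2.COLOR_RGB2HSV)
lo,hi={"r":((0,150,40),(8,255,255)),"y":((20,130,40),(33,255,255)),"g":((60,100,25),(85,255,255))}[sys.argv[5]]
m=cv2.inRange(h,lo,hi); cx,cy=P.mean(0).astype(int); m[:,:cx-45]=0;m[:,cx+45:]=0;m[:cy-45]=0;m[cy+45:]=0
q=np.argwhere(m)[:,::-1]; print(q.min(0),q.max(0)+1)
E
python3 pr.py 487 357 31 99.4 r
```

```text
[245.56044645 295.91078507] [298.20833934 351.3116516 ]
[240 280] [314 367]
```

Run:
```python
from m import *
print(proj("side",(487,357,8)),proj("side",(487,357,70)))
P=np.array([proj("side",q) for q in cyl(487,357,58,8,8)]); print(P.min(0),P.max(0))
```

```text
(np.float64(276.309424108815), np.float64(375.2513223389386)) (np.float64(274.12057718661595), np.float64(345.3319640501676))
[232.65336268 339.62633959] [319.15626449 418.25886944]
```

Call:
{"method": "play_rows", "body": {
  "targets": "0 0 -0.01 0;0 0 -0.02 0;0 0 -0.028 0;0 0 -0.034 0;0 0 -0.04 0;0 0 -0.04 0"
}}

```text
time_s: 8.25
tool_pos: [486.5, 357.1, 60.7]
eef_rot: [[0.904, 0.429, -0.001], [0.429, -0.904, -0.001], [-0.001, 0.0, -1.0]]
force: [-0.2, 0.1, -0.3]
grip_width: 60.6
grasp_force: 44.2
```

```bash
python3 look.py l2.png 487 357 60
```

```text
top origin 130 117 scale 4
side origin 224 250 scale 4
[486.87332481 357.38645292  61.4100957 ]
```

View pics/l2.png

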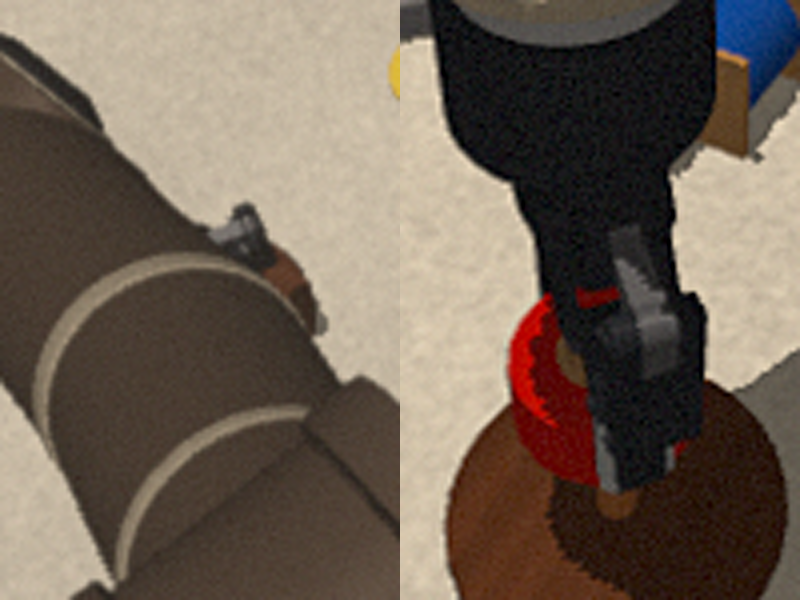

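Call:
{"method": "play_rows", "body": {
  "targets": "0 0 -0.015 0;0 0 -0.03 0;0 0 -0.042 0;0 0 -0.049 0;0 0 -0.049 0;0 0 -0.049 0"
}}

```text
time_s: 9.1
tool_pos: [486.9, 357.5, 12.6]
eef_rot: [[0.904, 0.429, 0.0], [0.429, -0.904, 0.0], [0.0, -0.0, -1.0]]
force: [-0.2, -0.1, -0.3]
grip_width: 61.0
grasp_force: 44.3
```

Call:
{"method": "play_rows", "body": {
  "targets": "0 0 -0.002 0;0 0 -0.002 0;0 0 -0.002 0"
}}

```text
time_s: 9.48
tool_pos: [486.9, 357.3, 10.4]
eef_rot: [[0.904, 0.428, 0.0], [0.428, -0.904, 0.0], [0.0, 0.0, -1.0]]
force: [0.3, 0.4, -0.4]
grip_width: 60.8
grasp_force: 44.3
```

Call:
{"method": "play_rows", "body": {
  "targets": "0 0 0 0;0 0 0 0;0 0 0 0;0 0 0 0;0 0 0.02 0;0 0 0.05 0;0 0 0.09 0;0 0 0.13 0;0.01 -0.02 0.14 0;0.03 -0.05 0.14 0;0.07 -0.07 0.14 0;0.11 -0.09 0.14 0;0.14 -0.11 0.12 0;0.162 -0.128 0.1 0;0.162 -0.128 0.08 0;0.162 -0.128 0.06 0;0.162 -0.128 0.06 0",
  "fingers": -1
}}

```text
time_s: 11.6
tool_pos: [646.7, 230.2, 68.8]
eef_rot: [[0.903, 0.43, -0.003], [0.43, -0.903, -0.0], [-0.003, -0.001, -1.0]]
force: [-0.4, -0.4, 1.0]
grip_width: 85.4
grasp_force: 0.0
```

```bash
python3 look.py l3.png 487 357 60
```

```text
top origin 130 117 scale 4
side origin 224 250 scale 4
[648.29928173 230.54415228  70.88583432]
```

View pics/l3.png

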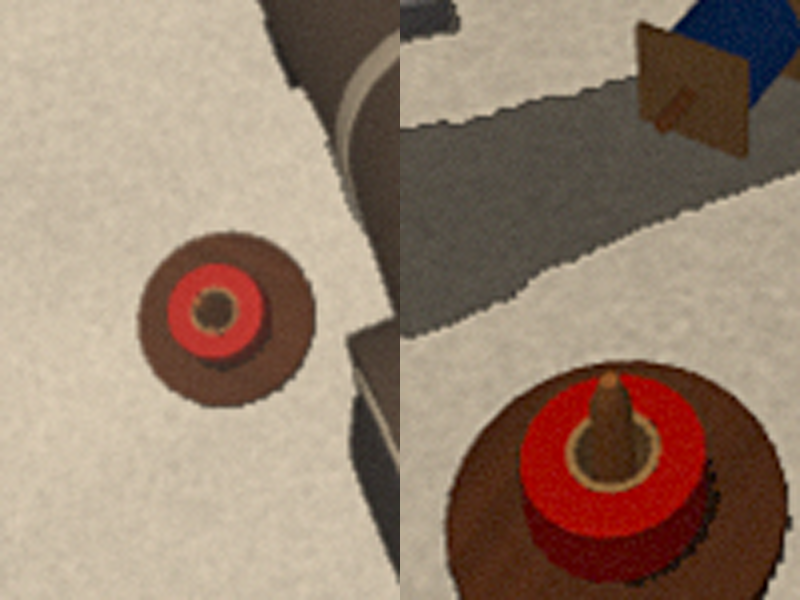

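Call:
{"method": "play_rows", "body": {
  "targets": "0.001 0.001 -0.02 0;0.001 0.001 -0.04 0;0.001 0.001 -0.058 0;0.001 0.001 -0.068 0;0.001 0.001 -0.068 0;0.001 0.001 -0.068 0"
}}

```text
time_s: 12.45
tool_pos: [650.2, 230.5, 2.8]
eef_rot: [[0.904, 0.428, 0.001], [0.428, -0.904, 0.0], [0.001, 0.0, -1.0]]
force: [-0.5, -0.6, 0.8]
grip_width: 85.8
grasp_force: 0.0
```

Call:
{"method": "play_rows", "body": {
  "targets": "0 0 0 0;0 0 0 0;0 0 0 0;0 0 0 0;0 0 0 0;0 0 0 0;0 0 0 0;0 0 0 0",
  "fingers": 1
}}

```text
time_s: 13.45
tool_pos: [650.3, 230.5, 3.5]
eef_rot: [[0.904, 0.428, 0.001], [0.428, -0.904, 0.0], [0.001, 0.0, -1.0]]
force: [-0.2, -0.5, 4.7]
grip_width: 55.5
grasp_force: 41.9
```

Call:
{"method": "play_rows", "body": {
  "targets": "0 0 0.03 0;0 0 0.06 0;0 0 0.1 0;-0.03 0.02 0.11 0;-0.07 0.05 0.11 0;-0.11 0.08 0.11 0;-0.14 0.11 0.11 0;-0.16 0.125 0.11 0;-0.163 0.127 0.105 0;-0.163 0.127 0.1 0;-0.163 0.127 0.1 0;-0.163 0.127 0.1 0"
}}

```text
time_s: 14.95
tool_pos: [487.7, 356.3, 102.1]
eef_rot: [[0.904, 0.427, 0.0], [0.427, -0.904, -0.0], [-0.0, 0.0, -1.0]]
force: [0.3, 0.2, -0.2]
grip_width: 55.7
grasp_force: 42.7
```

```bash
python3 look.py l4.png 487 357 60
```

```text
top origin 130 117 scale 4
side origin 224 250 scale 4
[487.39986775 356.73785193 102.27268955]
```

View pics/l4.png

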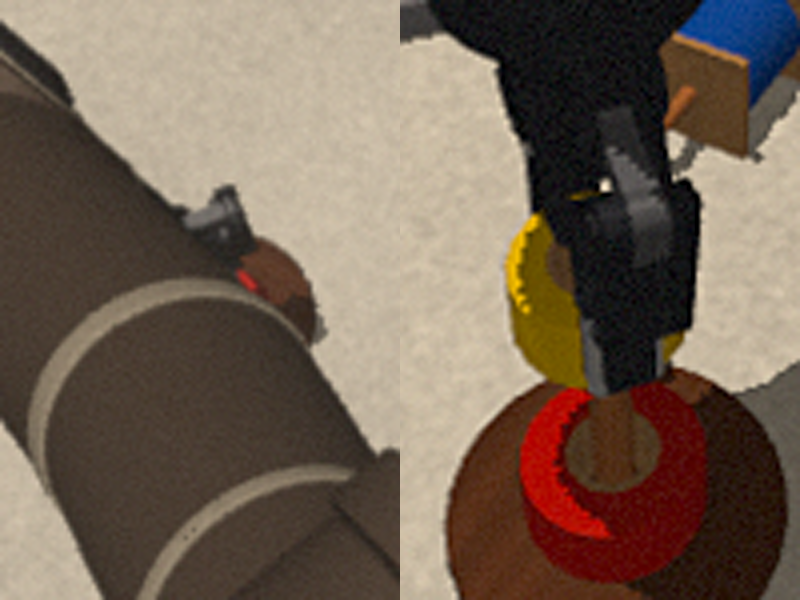

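Call:
{"method": "play_rows", "body": {
  "targets": "-0.001 0.001 -0.015 0;-0.001 0.001 -0.03 0;-0.001 0.001 -0.045 0;-0.001 0.001 -0.058 0;-0.001 0.001 -0.062 0;-0.001 0.001 -0.062 0;-0.001 0.001 -0.064 0;-0.001 0.001 -0.064 0"
}}

```text
time_s: 16.05
tool_pos: [486.0, 358.4, 38.7]
eef_rot: [[0.904, 0.428, 0.001], [0.428, -0.904, 0.0], [0.001, -0.0, -1.0]]
force: [-0.0, 0.2, -0.5]
grip_width: 55.1
grasp_force: 42.7
```

Call:
{"method": "play_rows", "body": {
  "targets": "0 0 -0.001 0;0 0 -0.001 0"
}}

```text
time_s: 16.3
tool_pos: [486.0, 358.4, 37.5]
eef_rot: [[0.904, 0.428, 0.0], [0.428, -0.904, 0.0], [0.0, -0.0, -1.0]]
force: [0.1, 0.6, -0.0]
grip_width: 55.3
grasp_force: 42.8
```

Call:
{"method": "play_rows", "body": {
  "targets": "0 0 0 0;0 0 0 0;0 0 0 0;0 0 0 0;0 0 0.02 0;0 0 0.06 0;0 0 0.11 0;0.01 -0.05 0.12 0;0.02 -0.1 0.12 0;0.03 -0.15 0.12 0;0.04 -0.2 0.12 0;0.06 -0.25 0.12 0;0.07 -0.3 0.12 0;0.08 -0.35 0.12 0;0.09 -0.4 0.12 0;0.1 -0.45 0.12 0;0.11 -0.5 0.12 0;0.13 -0.55 0.12 0;0.14 -0.6 0.1 0;0.14 -0.619 0.07 0",
  "fingers": -1
}}

```text
time_s: 18.8
tool_pos: [626.7, -265.5, 109.2]
eef_rot: [[0.905, 0.425, 0.004], [0.425, -0.905, -0.003], [0.002, 0.004, -1.0]]
force: [-0.4, 0.2, -0.1]
grip_width: 85.3
grasp_force: 0.0
```

Call:
{"method": "play_rows", "body": {
  "targets": "0 0 0 0;0 0 0 0"
}}

```text
time_s: 19.05
tool_pos: [626.7, -259.0, 109.1]
eef_rot: [[0.903, 0.43, 0.002], [0.43, -0.903, 0.001], [0.002, 0.0, -1.0]]
force: [0.1, -0.4, 0.4]
grip_width: 85.3
grasp_force: 0.0
```

```bash
python3 look.py l5.png 487 357 60
```

```text
top origin 130 117 scale 4
side origin 224 250 scale 4
[ 627.12718913 -258.82850619  109.46581943]
```

View pics/l5.png

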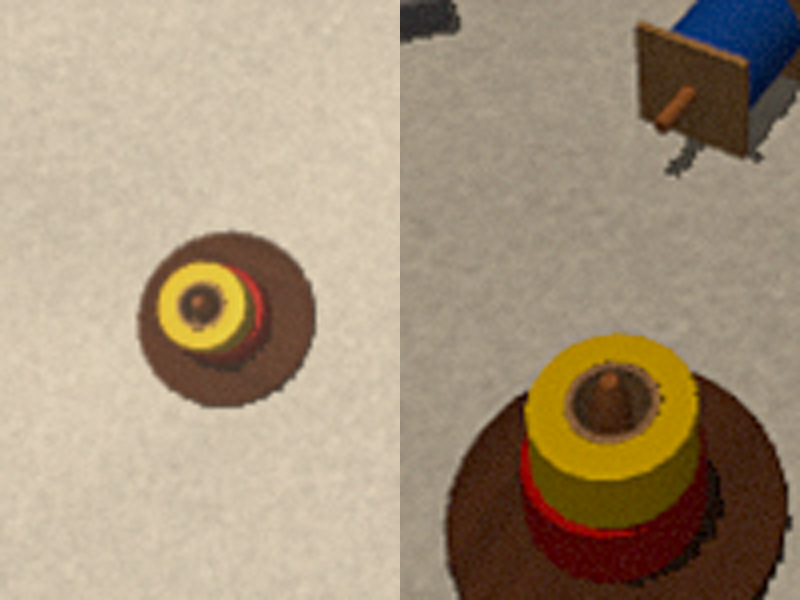

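Call:
{"method": "play_rows", "body": {
  "targets": "0 -0.002 -0.03 0;0 -0.003 -0.06 0;0 -0.003 -0.085 0;0 -0.003 -0.1 0;0 -0.003 -0.106 0;0 -0.003 -0.106 0;0 -0.003 -0.106 0"
}}

```text
time_s: 20.02
tool_pos: [626.5, -263.9, 2.5]
eef_rot: [[0.904, 0.429, 0.002], [0.429, -0.904, -0.001], [0.001, 0.001, -1.0]]
force: [-0.5, -0.8, -0.8]
grip_width: 85.7
grasp_force: 0.0
```

Call:
{"method": "play_rows", "body": {
  "targets": "0 0 0 0;0 0 0 0;0 0 0 0;0 0 0 0;0 0 0 0;0 0 0 0;0 0 0 0;0 0 0 0;0 0 0 0",
  "fingers": 1
}}

```text
time_s: 21.15
tool_pos: [626.2, -263.9, 2.0]
eef_rot: [[0.904, 0.428, 0.001], [0.428, -0.904, -0.0], [0.001, 0.001, -1.0]]
force: [-1.0, 1.2, 5.9]
grip_width: 47.9
grasp_force: 41.8
```

Call:
{"method": "play_rows", "body": {
  "targets": "0 0 0.04 0;0 0 0.08 0;0 0 0.12 0;-0.01 0.03 0.135 0;-0.02 0.08 0.135 0;-0.03 0.13 0.135 0;-0.04 0.18 0.135 0;-0.05 0.23 0.135 0;-0.06 0.28 0.135 0;-0.07 0.33 0.135 0;-0.08 0.38 0.135 0;-0.09 0.43 0.135 0;-0.1 0.48 0.135 0;-0.12 0.53 0.135 0;-0.13 0.58 0.135 0;-0.14 0.61 0.13 0;-0.14 0.62 0.12 0;-0.14 0.62 0.12 0;-0.14 0.62 0.12 0"
}}

```text
time_s: 23.52
tool_pos: [486.7, 354.3, 121.1]
eef_rot: [[0.905, 0.426, -0.0], [0.426, -0.905, -0.001], [-0.001, 0.001, -1.0]]
force: [0.4, 0.6, -0.7]
grip_width: 48.3
grasp_force: 41.6
```

```bash
python3 look.py l6.png 487 357 70
```

```text
top origin 128 116 scale 4
side origin 224 250 scale 4
[486.77003988 354.6946553  121.50310025]
```

View pics/l6.png

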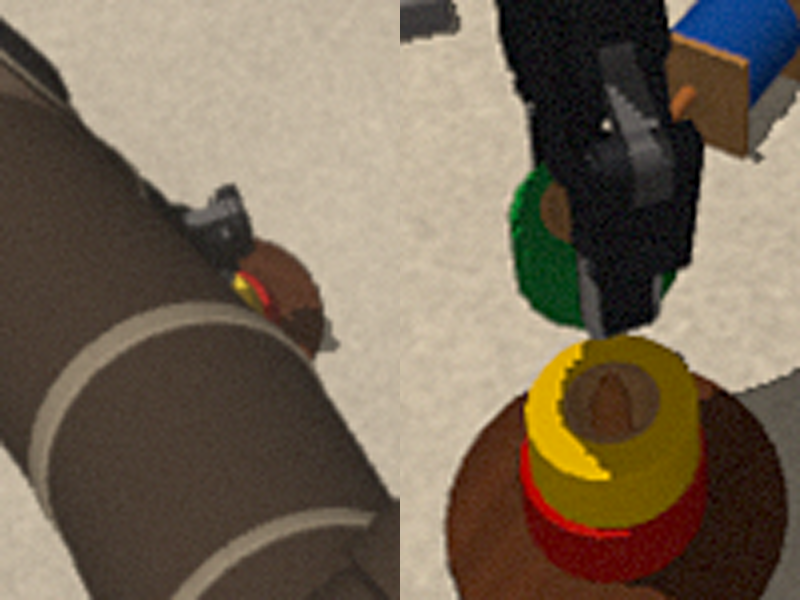

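Call:
{"method": "play_rows", "body": {
  "targets": "-0.002 0.002 -0.015 0;-0.002 0.002 -0.03 0;-0.002 0.002 -0.045 0;-0.002 0.002 -0.052 0;-0.002 0.002 -0.056 0;-0.002 0.002 -0.056 0;-0.002 0.002 -0.058 0;-0.002 0.002 -0.058 0"
}}

```text
time_s: 24.62
tool_pos: [483.9, 358.3, 63.5]
eef_rot: [[0.904, 0.428, 0.0], [0.428, -0.904, 0.0], [0.0, -0.0, -1.0]]
force: [-0.3, -0.6, -0.2]
grip_width: 48.2
grasp_force: 41.6
```

Call:
{"method": "play_rows", "body": {
  "targets": "0 0 -0.001 0;0 0 -0.001 0"
}}

```text
time_s: 24.88
tool_pos: [483.8, 358.3, 62.3]
eef_rot: [[0.904, 0.428, 0.0], [0.428, -0.904, 0.0], [0.0, -0.0, -1.0]]
force: [-0.4, 0.5, -1.1]
grip_width: 48.0
grasp_force: 41.6
```

Call:
{"method": "play_rows", "body": {
  "targets": "0 0 0 0;0 0 0 0;0 0 0 0;0 0 0 0;0 0 0.02 0;0 0 0.06 0;0 0 0.09 0;-0.002 -0.03 0.1 0.1;-0.006 -0.07 0.1 0.22;-0.01 -0.11 0.1 0.34;-0.013 -0.15 0.1 0.46;-0.016 -0.19 0.08 0.58;-0.016 -0.21 0.06 0.703;-0.016 -0.21 0.04 0.703;-0.016 -0.21 0.04 0.703;-0.016 -0.21 0.04 0.703",
  "fingers": -1
}}

```text
time_s: 26.88
tool_pos: [468.1, 148.8, 102.9]
eef_rot: [[0.412, 0.911, 0.001], [0.911, -0.412, 0.0], [0.001, 0.0, -1.0]]
force: [-0.1, 0.4, -0.0]
grip_width: 85.3
grasp_force: 0.0
```

```bash
python3 look.py l7.png 487 340 60
```

```text
top origin 136 117 scale 4
side origin 226 250 scale 4
[468.2790492  148.94127665 103.14249016]
```

View pics/l7.png

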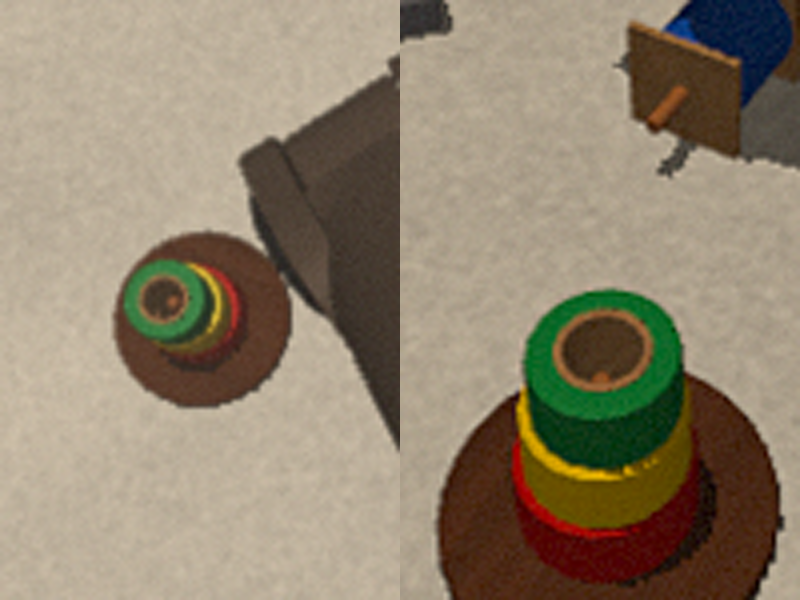

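Call:
{"method": "play_rows", "body": {
  "targets": "-0.001 -0.001 -0.03 0;-0.001 -0.001 -0.06 0;-0.001 -0.001 -0.085 0;-0.001 -0.001 -0.096 0;-0.001 -0.001 -0.1 0;-0.001 -0.001 -0.1 0;-0.001 -0.001 -0.1 0"
}}

```text
time_s: 27.85
tool_pos: [467.4, 147.5, 3.1]
eef_rot: [[0.412, 0.911, 0.001], [0.911, -0.412, 0.0], [0.001, 0.001, -1.0]]
force: [0.2, -0.4, -0.4]
grip_width: 85.8
grasp_force: 0.0
```

Call:
{"method": "play_rows", "body": {
  "targets": "0 0 0 0;0 0 0 0;0 0 0 0;0 0 0 0;0 0 0 0;0 0 0 0;0 0 0 0;0 0 0 0;0 0 0 0",
  "fingers": 1
}}

```text
time_s: 28.98
tool_pos: [467.0, 147.3, 2.8]
eef_rot: [[0.412, 0.911, 0.001], [0.911, -0.412, -0.0], [0.0, 0.001, -1.0]]
force: [-2.4, 0.1, 6.1]
grip_width: 48.9
grasp_force: 40.5
```

Call:
{"method": "play_rows", "body": {
  "targets": "0 0 0.04 0;0 0 0.08 0;0 0 0.12 0;0.002 -0.03 0.125 0;0.004 -0.08 0.125 0;0.006 -0.13 0.125 0.02;0.008 -0.18 0.125 0.04;0.01 -0.23 0.125 0.06;0.012 -0.28 0.125 0.08;0.014 -0.33 0.125 0.1;0.016 -0.38 0.125 0.12;0.018 -0.43 0.125 0.14;0.02 -0.47 0.125 0.14;0.02 -0.491 0.12 0.14;0.02 -0.491 0.11 0.14;0.02 -0.491 0.1 0.14;0.02 -0.491 0.1 0.14;0.02 -0.491 0.1 0.14"
}}

```text
time_s: 31.22
tool_pos: [487.2, -342.6, 102.4]
eef_rot: [[0.28, 0.96, 0.0], [0.96, -0.28, 0.0], [0.0, 0.0, -1.0]]
force: [0.4, 0.1, -1.8]
grip_width: 48.9
grasp_force: 42.3
```

```bash
python3 look.py l8.png 487 -344 80
python3 - <<'E'
from m import *
a=np.radians(-16.3)
for n in("top","side"):
  for y in(-54,54): print(n,y,np.round(proj(n,(487-y*np.sin(a),-344+y*np.cos(a),127)),1))
E
```

```text
top origin 414 123 scale 4
side origin 262 56 scale 4
[ 487.23174444 -343.24483257  102.74218509]
top -54 [492.6 202.6]
top 54 [447.8 188.6]
side -54 [319.1 109.5]
side 54 [305.3 122. ]
```

View pics/l8.png

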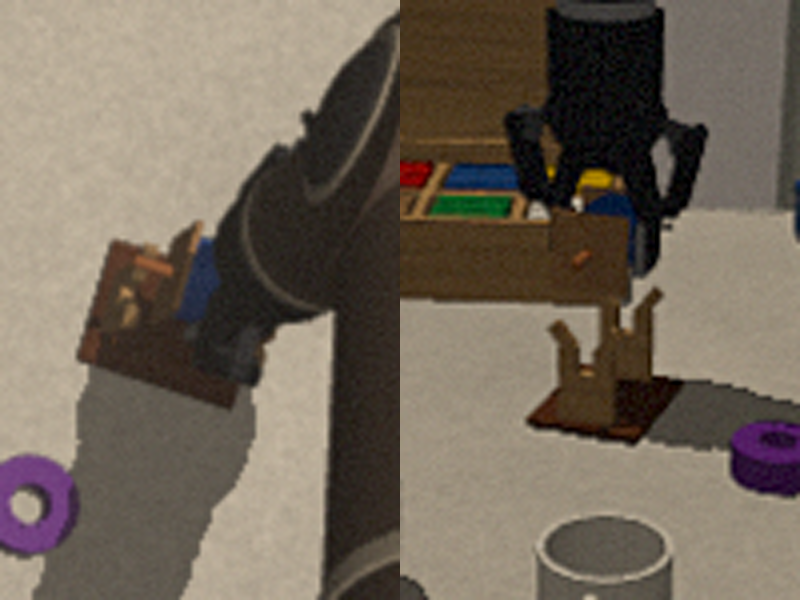

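Call:
{"method": "play_rows", "body": {
  "targets": "0 0 -0.02 0;0 0 -0.035 0;0 0 -0.05 0;0 0 -0.06 0;0 0 -0.066 0;0 0 -0.066 0;0 0 -0.066 0"
}}

```text
time_s: 32.2
tool_pos: [487.1, -343.9, 36.7]
eef_rot: [[0.281, 0.96, 0.001], [0.96, -0.281, -0.0], [-0.0, 0.001, -1.0]]
force: [-0.2, 0.5, -1.9]
grip_width: 48.9
grasp_force: 42.3
```

Axle is in the straight part of the slots with no contact; go on to the floor.

Call:
{"method": "play_rows", "body": {
  "targets": "0 0 -0.005 0;0 0 -0.01 0;0 0 -0.012 0;0 0 -0.012 0;0 0 -0.012 0"
}}

```text
time_s: 32.83
tool_pos: [486.8, -343.7, 24.3]
eef_rot: [[0.281, 0.96, 0.0], [0.96, -0.281, -0.0], [0.0, 0.0, -1.0]]
force: [0.5, 0.4, -0.7]
grip_width: 49.1
grasp_force: 42.5
```

Call:
{"method": "play_rows", "body": {
  "targets": "0 0 0 0;0 0 0 0;0 0 0 0;0 0 0 0;0 0 0 0;0 0 0.03 0;0 0 0.06 0;0 0 0.1 0;0 0 0.14 0;0 0 0.18 0;-0.03 -0.04 0.19 0;-0.06 -0.09 0.19 0;-0.1 -0.14 0.19 0;-0.13 -0.17 0.19 0;-0.16 -0.2 0.19 0;-0.16 -0.2 0.19 0;-0.16 -0.2 0.19 0",
  "fingers": -1
}}

```text
time_s: 34.95
tool_pos: [327.3, -543.1, 214.2]
eef_rot: [[0.281, 0.96, 0.0], [0.96, -0.281, 0.001], [0.001, 0.0, -1.0]]
force: [0.7, -0.6, 0.7]
grip_width: 85.0
grasp_force: 0.0
```

Run:
```python
from m import *
T=manip.camera("top");S=manip.camera("side")
a=np.radians(-16.3); ax=lambda y,z:(486.8-y*np.sin(a),-343.9+y*np.cos(a),z)
def ov(n,im,c,pts,w=50,h=37):
    o=cv2.resize(im[c[1]-h:c[1]+h+1,c[0]-w:c[0]+w],(400,300),interpolation=cv2.INTER_CUBIC)
    for X in pts: cv2.circle(o,tuple(int(round(4*(k+.5-q))) for k,q in zip(proj(n,X),(c[0]-w,c[1]-h))),3,(0,255,255),1)
    return o
P=[ax(-54,48),ax(54,48)]; Q=[(487,357,86)]
cv2.imwrite("pics/l9.png",np.vstack([np.hstack([ov("top",T,(459,203),P),ov("side",S,(313,146),P)]),np.hstack([ov("top",T,(187,197),Q),ov("side",S,(274,350),Q)])])[:,:,::-1])
for k,r,lo,hi,c in(("green",25,(60,100,25),(85,255,255),((178,191),(275,340))),):
    for n,im,u in zip(("top","side"),(T,S),c):
        p=blob(im,u,lo,hi); print(n,fit(n,hullc(p),lambda x,y:cyl(x,y,r,60,86),73))
for q in("mug","glass","tin"): print(q,[(np.round(d["position"]),round(d["score"],2)) for d in manip.spot_in("top",q)[:1]])
```

```text
top [486.02001659 361.09945608]
side [483.5271156  356.49933032]
mug [(array([472., -20.,  12.]), 0.98)]
glass [(array([627., -75.,  41.]), 0.61)]
tin [(array([640.,  82.,  25.]), 0.75)]
```

View pics/l9.png

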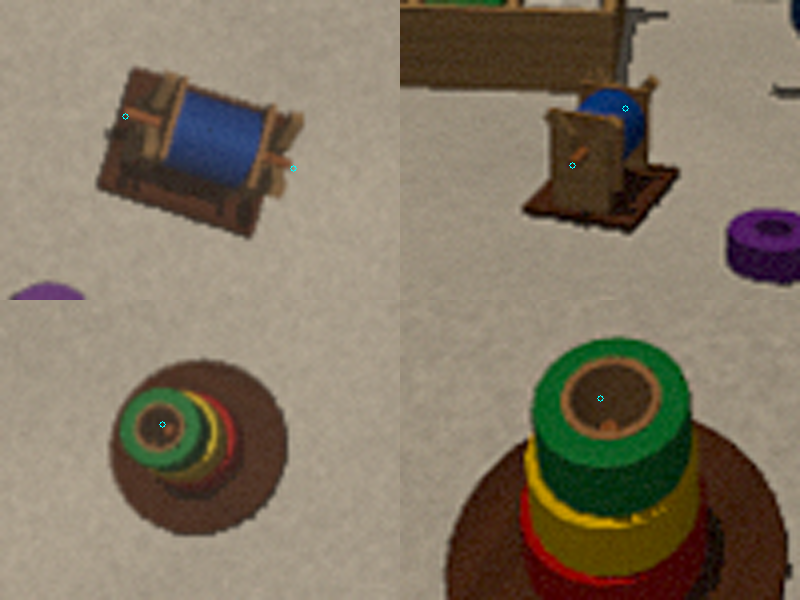

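Run:
```python
from m import *
T=manip.camera("top");S=manip.camera("side")
a=np.radians(-16.3); W=lambda x,y,z:(486.8+x*np.cos(a)-y*np.sin(a),-343.9+x*np.sin(a)+y*np.cos(a),z)
def ov(n,im,c,segs,w=25,h=37):
    o=cv2.resize(im[c[1]-h:c[1]+h+1,c[0]-w:c[0]+w],(400,600),interpolation=cv2.INTER_CUBIC)
    f=lambda X:tuple(int(round(8*(k+.5-q))) for k,q in zip(proj(n,X),(c[0]-w,c[1]-h)))
    for A,B in segs: cv2.line(o,f(A),f(B),(0,255,255),1)
    return o
sg=[(W(0,-54,48),W(0,54,48))]
for y in(-40,44):sg+=[(W(-20,y,80),W(-6,y,62)),(W(-6,y,62),W(-6,y,44)),(W(-6,y,44),W(6,y,44)),(W(6,y,44),W(6,y,62)),(W(6,y,62),W(20,y,80))]
b=[(-42,-52),(42,-52),(42,52),(-42,52)]; sg+=[(W(*b[i],8),W(*b[(i+1)%4],8)) for i in range(4)]
cv2.imwrite("pics/l10.png",np.hstack([ov("top",T,(459,203),sg),ov("side",S,(313,146),sg)])[:,:,::-1])
```

```text
(no output)
```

View pics/l10.png

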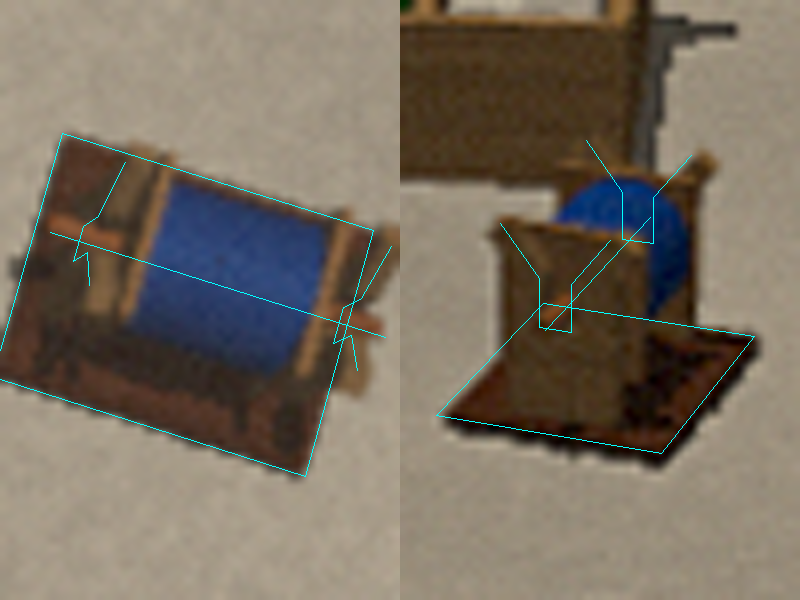

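Run:
```python
from m import *
T=manip.camera("top");S=manip.camera("side")
a=np.radians(-16.3)
def bar(x0,y0,z0,L=26):
    t=np.linspace(0,2*np.pi,40); return [(486.8+(x0+25*np.cos(k))*np.cos(a)-(y0+y)*np.sin(a),-343.9+(x0+25*np.cos(k))*np.sin(a)+(y0+y)*np.cos(a),z0+25*np.sin(k)) for y in(-L,L) for k in t]
p=blob(T,(457,201),(100,120,30),(130,255,255)); print("top",p.min(0),p.max(0)+1,hullc(p))
q=blob(S,(317,145),(100,120,15),(130,255,255)); print("side",q.min(0),q.max(0)+1)
for x in(0,3):
  for z in(48,54,60):
    P=[proj("top",X) for X in bar(x,0,z)]; print(x,z,"top",np.min(P,0).round(1),np.max(P,0).round(1),hullc(P).round(1),end=" ")
    P=[proj("side",X) for X in bar(x,0,z)]; print("side",np.min(P,0).round(1),np.max(P,0).round(1))
```

```text
top [452. 190.] [474. 211.] [462.59406953 200.200409  ]
side [308. 131.] [324. 148.]
0 48 top [446.9 188.3] [474.8 213.7] [460.9 201.1] side [300.8 130.8] [323.7 154.2]
0 54 top [447.5 187.9] [475.6 213.4] [461.6 200.7] side [300.8 128.8] [323.8 152.2]
0 60 top [448.1 187.4] [476.3 213.1] [462.3 200.3] side [300.8 126.8] [323.8 150.3]
3 48 top [447.3 187.2] [475.1 212.6] [461.2 199.9] side [299.8 130.7] [322.7 154. ]
3 54 top [447.9 186.8] [475.9 212.2] [461.9 199.5] side [299.8 128.7] [322.8 152.1]
3 60 top [448.5 186.3] [476.6 211.9] [462.6 199.2] side [299.8 126.7] [322.8 150.1]
```

```bash
python3 -c "
from rig import manip
print(manip.sign_off())"
```

```text
the job is handed in; nothing more can be done
None
```

I stacked the red, yellow and green reels on the post in that order, set the blue roll's axle in both cradle slots, and handed the job in at about 35 s. The last camera check put the reels flat with the green one about 4 mm off the axis. It read the roll at about 48–51 mm high against the 43–52 mm limit, so that is the closest margin. The mug, glass and tin had not moved, and sign-off returned no verdict.

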